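# Release the ratchet shelf stop

### The arm

A 6-joint arm with a two-finger parallel gripper is mounted at the origin on the work surface. World frame = base frame: x ahead of the robot, y to its left, z up, the work surface at z = 0. Lengths are in m, angles in rad, forces in N, time in s.
With the tool pointing down it reaches from about 0.35 to 0.975 m from the base axis. Payload 7.1 kg.
Tool frame: the origin (TCP) lies midway between the tips of the shut fingers; the grasp point (between the pads) lies 19 mm behind it; z points along the fingers, y is the line along which they close (so a half turn about z gives the same grasp; the last joint's range is limited). The gripper opens to 88 mm and grips with 3 to 60 N. Pads are 20 mm wide; open, the fingers measure 115 mm over their backs; the gripper's body (75 mm by 178 mm) begins 61 mm behind the grasp point.
Start: joints at [1.277, 0.423, 1.63, -0, 1.089, -0.019], TCP at [0.17, 0.602, 0.202] pointing down, gripper open.
Joint ranges: [-3, 3], [-0.9, 2.11], [0.09, 2.58], [-1.31, 4.45], [0.11, 2.69], [-2.54, 2.54]. Speed limits (rad/s): [2.39, 2.39, 3.01, 3.14, 3.14, 3.14].

### API

Orientations are given as a unit quaternion [w, x, y, z].
In Python, from station import move_pose, movel, movej, command_gripper, wait, inverse_kinematics, read_camera, camera_info, MotionError, job_done, get_time, get_joint_pos, get_qvel, get_effort, get_tcp_pos, get_ee_rot, get_ft_force, get_ft_torque, get_grip_width, get_finger_force gives the robot as it stands. Calls block until the motion is done:
- move_pose(position, orientation): joint-space move of the TCP to a pose.
- movel(position, frame=None, v=0.15, until_force=None): straight line of the TCP; frame=None keeps the orientation; v is the mean speed in m/s. With until_force (N) it stops when the force on the tool has changed by that much, and returns True; else False.
- movej(angles): joint-space move.
- command_gripper(opening): opening from 0.0 (shut) to 1.0 (fully open); the grip force is fixed at half the most; returns when the fingers have stopped.
- wait(seconds).
- inverse_kinematics(position, orientation): joint angles nearest the present ones, or None.
- read_camera(name): name is "side" or "top"; returns the picture (384x512x3 uint8, red, green, blue); there is no depth.
- camera_info(name): a dict with "intrinsics" (3x3 intrinsics, pixels), "T" (4x4, takes a point from camera to world coordinates). Camera axes: x right, y up, looking along -z (the intrinsics and any distortion apply to the point x, -y, -z); pixel columns grow to the right and rows downward; lengths in m; the calibration is good to about 2 mm. A picture is of the moment at which its call begins. camera_info takes no time and is no camera call.
A pose or a line that the arm cannot do raises MotionError and nothing moves.
- job_done(): hands the job in; it is judged then, once.
Readings, each from a call of its own:
- get_time(): time.
- get_joint_pos(): joint angles.
- get_qvel(): joint speeds.
- get_effort(): joint torques, N m.
- get_tcp_pos(): TCP position.
- get_ee_rot(): TCP orientation.
- get_ft_force(): force on the tool from outside, world axes, zero at the start.
- get_ft_torque(): the same for the moment, N m.
- get_grip_width(): opening from 0.0 (shut) to 1.0 (fully open).
- get_finger_force(): force on a finger pad.
Only numpy, scipy, OpenCV 4.12 (cv2) and the standard library are available. Lean on these libraries where they do the work, as an engineer would, in place of code of your own. Each camera call takes 0.05 s, during which the arm holds its last target. There are 200 camera calls.

### The job

Free the fuse case: press the red release of the blue ratchet shelf stop down with your fingertips and, keeping it pressed, push the sliding jaw back along its bar, away from the fuse case, until it is fully home against the end block. Then let go of the release and move clear. Nothing is to be gripped or lifted, and the fuse case and the other things on the shelf stay where they are.

Things in the scene. Friction and masses are not known exactly. Their poses are not given: they have to be found in the camera images.
- stop: Ratchet shelf stop, fixed. Origin: centre of its bar's underside, on the shelf; y along the bar, the way the jaw is pushed back; z up. In mm: aluminium bar x -20 to 20, y -145 to 145, 26 high; at its -y end a fixed blue jaw 12 thick, 90 high, x -98 to 28; at its +y end a blue end block 50 high, y 119 to 145. The fuse case stands on the shelf on the bar's -x side by the fixed jaw.
- jaw (a joint): Place of the sliding jaw, m; grows as it is pushed back (stop's +y), 0.160 = fully home, hard stop. Its carriage, 86 mm long, is centred at y = value - 0.086 in the stop's frame. From -y to +y: blue plate (12 mm, 90 high, x -98 to 28), a 62 mm well floored by the red release, yellow push plate. Slides with 2 N; unless the release is down, 8 mm ratchet teeth stop it going back.
- release_top (a point): Centre of the top of the red release, a flat push pad 50 (x) by 58 (y) mm between the jaw plate and the yellow push plate; it travels with the jaw. Fully up it is 58 mm above the shelf. Axes as the stop's.
- release (a joint): How far the red release is down, m: 0 up, 0.012 bottomed. Spring 3 N at first, under 6 N at the bottom. The ratchet is free beyond 0.005; press beyond 0.007 and keep it there while pushing. It springs up when let go. Untouched it may stand 0 to 0.005 down, its pawl lying on a tooth.
- push_plate (a point): On the face, towards the well, of the yellow push plate (12 mm thick, 56 wide), 75 mm above the shelf, 15 below the plate's top edge, 31 mm along y from the release's centre. Pushing this face to the stop's +y moves the jaw back. Axes as the stop's.
- fuse_case_center (a point): Centre of the black fuse case with flip-top lid, 68 x 46 x 70 mm, loose, 0.12 kg, standing on the shelf between the jaws. Leave it alone.
- throttle_tube: Aluminium throttle tube standing on end, 30 mm across, 110 high, origin at the centre of its foot; loose, easily knocked over. Leave it alone.
- reflector: Orange round reflector lying flat, 68 mm across, 14 high, origin under its centre. Leave it alone.
- bolt_tray: Steel tray with brake disc bolts, 90 x 120 x 25 mm, origin under its centre. Leave it alone.
- screwdriver: Screwdriver with a stainless blade, lying on the shelf at the left. Leave it alone.
- chain_lube: Spray can with a red band, 56 mm across, 170 high, at the right, origin at its foot. Leave it alone.
- grease_jar: Jar, 64 mm across, 60 high, at the left, origin at its foot. Leave it alone.
Mind the look-alikes: they are no part of the job. What is shaped like the part that bears fuse_case_center but pink, turquoise or yellow is not meant.

How it is judged:
By the outcome, as a careful person would: the job done as asked, in the order asked, and still so for the second after the job is handed in, with the robot touching nothing.
It also fails if it takes over 32 s, if anything falls off the work surface, if the arm or the gripper's body presses on something with over 40 N, if the wrist force passes 120 N, or if a joint passes its speed limit or range.

## Working session

There is one attempt and no reset: what is moved stays moved. The work goes in short steps, each a Python script; the robot and the scene stay as the last script left them, time stands still between calls to the robot, and variables do not carry over. Pictures are saved under pics/ and viewed, at most 10 in all, crops included, and the job is handed in when it is done.

```bash
mkdir -p pics
python3 - <<'E'
from station import *
import cv2
for n in("top","side"):
    im=read_camera(n); cv2.imwrite(f"pics/{n}0.png",cv2.resize(im[:,:,::-1],(800,600),interpolation=cv2.INTER_CUBIC))
    c=camera_info(n); print(n,c)
E
```

```text
top {'intrinsics': array([[440.05144177,   0.        , 256.82933125],
       [  0.        , 440.05144177, 183.88103039],
       [  0.        ,   0.        ,   1.        ]]), 'T': array([[-0.02444431,  0.99296274, -0.11587694,  0.34303675],
       [-0.99928417, -0.02761706, -0.02585422, -0.05905288],
       [-0.02887246,  0.115162  ,  0.99292703,  1.6038768 ],
       [ 0.        ,  0.        ,  0.        ,  1.        ]])}
side {'intrinsics': array([[379.69035792,   0.        , 254.06347784],
       [  0.        , 379.69035792, 186.39028927],
       [  0.        ,   0.        ,   1.        ]]), 'T': array([[ 0.78166962,  0.30363696, -0.54479097, -0.15732922],
       [-0.62368787,  0.38398326, -0.68085997, -0.87860691],
       [ 0.00245636,  0.87198707,  0.48952274,  0.68565019],
       [ 0.        ,  0.        ,  0.        ,  1.        ]])}
```

View pics/top0.png

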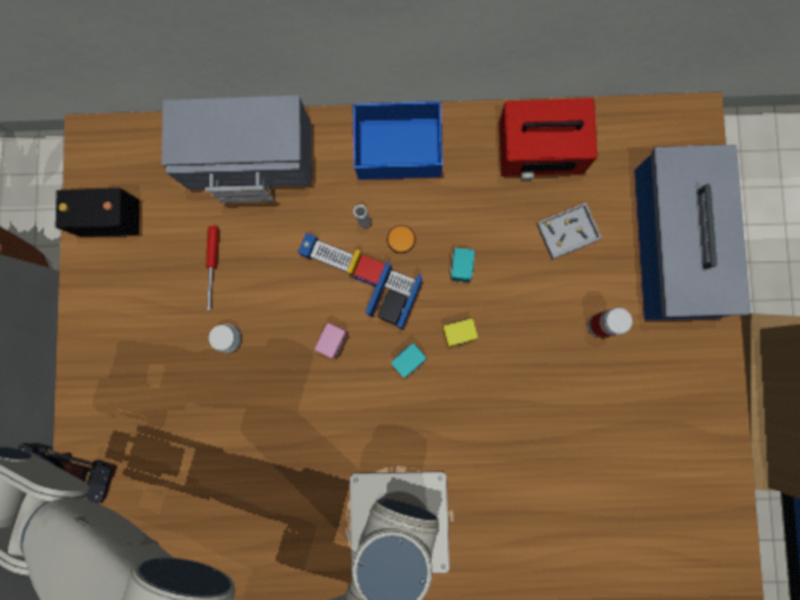

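View pics/side0.png

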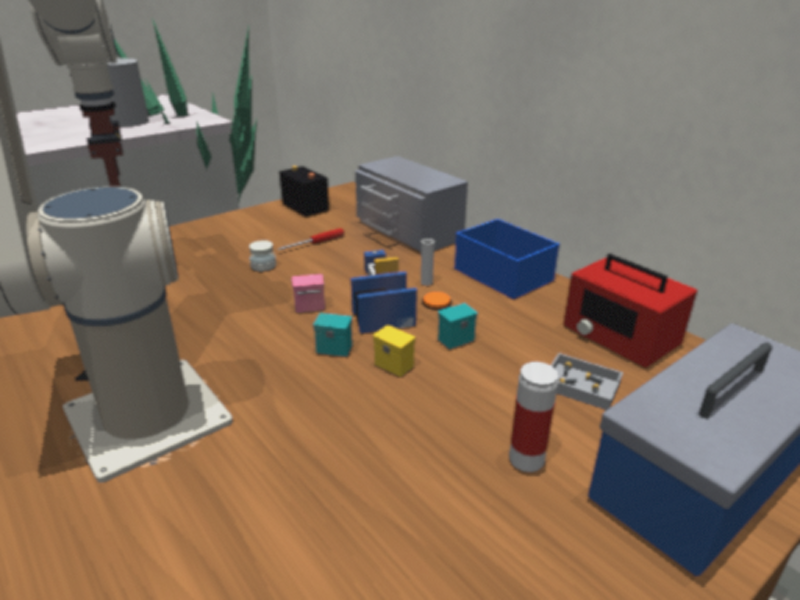

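The top view shows the stop running from the end block at about (308,244) to the fixed jaw at about (410,300). The red release is at (370,268) and the yellow plate at (355,262). I'll enlarge that area to measure it.

Run:
```python
from station import *
import cv2
im=read_camera("top")[140:215,185:285]
cv2.imwrite("pics/crop1.png",cv2.resize(im[:,:,::-1],(800,600),interpolation=cv2.INTER_CUBIC))
```

```text
(no output)
```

View pics/crop1.png

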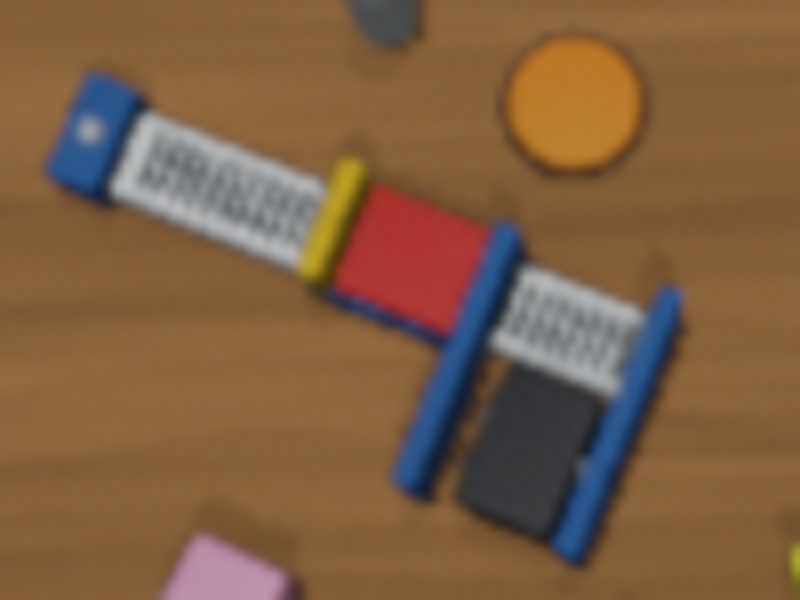

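```bash
cat > h.py <<'E'
import numpy as np
from station import *
from scipy.optimize import least_squares
def project(P,n="top"):
    c=camera_info(n); p=np.linalg.inv(c["T"])@np.r_[P,1]
    u=c["intrinsics"]@np.array([p[0],-p[1],-p[2]]); return u[:2]/u[2]
def w(s,p):
    c,si=np.cos(s[2]),np.sin(s[2]); return np.array([s[0]+c*p[0]-si*p[1],s[1]+si*p[0]+c*p[1],p[2]])
E
python3 - <<'E'
from h import *
obs=[((90,130),0,.132,.05,0),((670,295),.026,-.139,.09,0),((572,555),-.096,-.139,.09,0),((509,228),.026,-.123,.09,1),((413,485),-.096,-.123,.09,1),((335,221),0,-.049,.09,1),((412,258),0,-.086,.056,1)]
def f(s):
    return np.concatenate([project(w(s,(x,y+k*s[3],z)))-(185-.5+(u+.5)/8,140-.5+(v+.5)/8) for (u,v),x,y,z,k in [(o[0],*o[1:]) for o in obs] for u,v in [(u,v)]][:]) if 0 else np.concatenate([project(w(s,(x,y+k*s[3],z)))-np.array([184.5+(uv[0]+.5)/8,139.5+(uv[1]+.5)/8]) for uv,x,y,z,k in obs])
best=min((least_squares(f,[.6,.05,a,.06]) for a in (0,1.,2,-1)),key=lambda r:r.cost)
s=best.x;print(s,best.fun.round(2)); np.save("s.npy",s)
for y in(s[3]-.086,.160-.086): print(w(s,(0,y,.058)))
print(get_ee_rot())
E
```

```text
[ 0.57768627  0.07631841 -0.40803773  0.05946032] [ 0.27  0.55  0.41 -0.53 -0.5  -0.4   0.4  -0.12 -0.87  0.21 -0.29 -0.16
  0.61  0.48]
[0.56715509 0.0519576  0.058     ]
[0.60705013 0.1442431  0.058     ]
[-7.11238914e-05  1.36947913e-01  9.90578089e-01 -5.60349949e-04]
```

Run:
```python
from h import *
import cv2
from scipy.spatial.transform import Rotation as R
s=np.load("s.npy"); ey=np.array([-np.sin(s[2]),np.cos(s[2]),0]); ez=np.array([0,0,-1.]); 
q=R.from_matrix(np.c_[np.cross(ey,ez),ey,ez]).as_quat()[[3,0,1,2]]
command_gripper(0.0)
y=s[3]-.086+.006
move_pose(w(s,(0,y,.20)),q)
movel(w(s,(0,y,.10)))
print(get_time(),get_tcp_pos(),get_ft_force())
im=read_camera("top")[140:215,185:285]; im2=read_camera("side")[130:242,190:310]
cv2.imwrite("pics/c2.png",cv2.resize(np.hstack([cv2.resize(im,(400,300)),cv2.resize(im2,(322,300))])[:,:,::-1],None,fx=1.1,fy=1.1,interpolation=cv2.INTER_CUBIC))
```

```text
4.7083 [0.57012682 0.05767514 0.100598  ] [ 0.57323353 -0.67040702 -0.08176958]
```

View pics/c2.png

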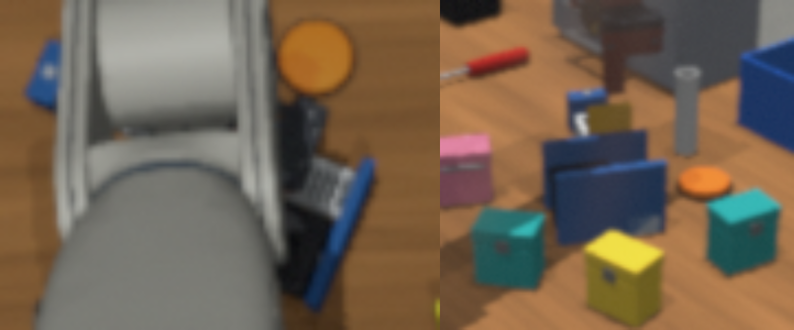

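The arm hides the top view. In the side view the fingertips (about (613,90)) hover above the well, between the jaw plate and the yellow plate. I'll press now, stopping on force.

Run:
```python
from h import *
s=np.load("s.npy"); y=s[3]-.086+.006
print(movel(w(s,(0,y,.062)),v=.08,until_force=8),get_tcp_pos(),get_ft_force())
print(movel(w(s,(0,y,.047)),v=.03,until_force=10),get_tcp_pos(),get_ft_force(),get_time())
```

```text
False [0.56935317 0.05743508 0.06152589] [-0.15636457  0.74564445 -0.57352112]
False [0.56949568 0.05745689 0.04690588] [0.02102407 1.27214214 0.08079853] 6.0833
```

Run:
```python
from h import *
import cv2
for _ in range(4): wait(.1); print(get_ft_force(),get_ft_torque(),get_tcp_pos(), get_effort()[:3])
im=read_camera("side")[150:225,210:310]
cv2.imwrite("pics/c3.png",cv2.resize(im[:,:,::-1],(800,600),interpolation=cv2.INTER_CUBIC))
```

```text
[ 0.65154644 -0.03314641 -0.39435217] [-0.03673446  0.00618824 -0.02564849] [0.56968677 0.05748479 0.04714638] [-1.18283388e-03 -5.39525127e+01 -1.86767131e+01]
[ 0.01644261  0.22498971 -0.67829359] [0.04148497 0.00922225 0.01463296] [0.56968659 0.05749367 0.04716841] [ 1.37233932e-03 -5.40278399e+01 -1.87228847e+01]
[0.349211   0.01694745 0.02129001] [-0.0374394   0.01074693 -0.00900968] [0.56966089 0.05747877 0.04716768] [-1.29020955e-04 -5.40770853e+01 -1.87392926e+01]
[ 0.01208257  0.18960286 -0.47224048] [-0.02752396  0.00887895  0.00639594] [0.56958345 0.05747586 0.04711061] [-7.63981484e-05 -5.41038680e+01 -1.87416351e+01]
```

View pics/c3.png

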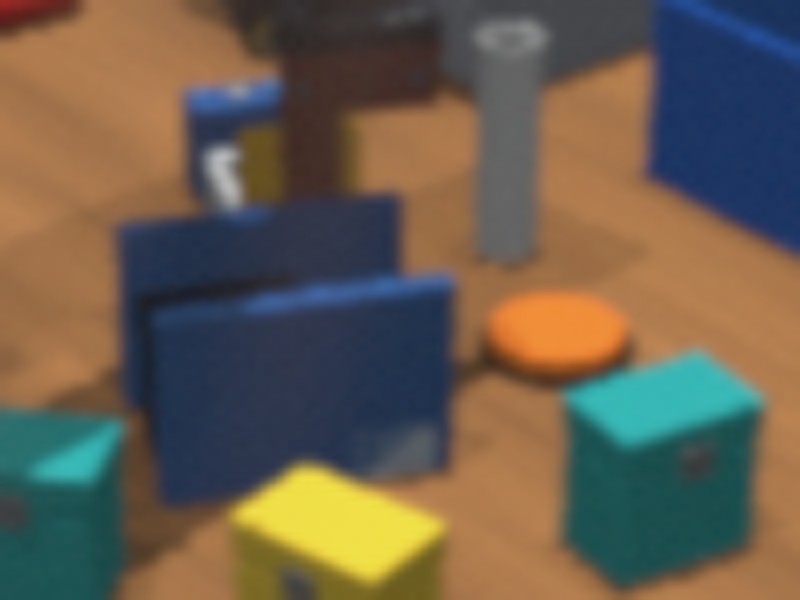

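The finger is in the well, in front of the yellow plate (about (315,150)), but I feel no spring force. I'll go lower in guarded small steps.

Run:
```python
from h import *
s=np.load("s.npy"); y=s[3]-.086+.006
print(get_grip_width())
for z in np.arange(.045,.029,-.002):
    r=movel(w(s,(0,y,z)),v=.03,until_force=9)
    f=np.mean([(wait(.02),get_ft_force())[1] for _ in range(5)],0)
    print(r,get_tcp_pos(),f.round(2),get_time())
    if r or f[2]>4.2: break
```

```text
0.009525389101915516
False [0.56948676 0.05744039 0.0449072 ] [ 0.25 -0.05 -0.29] 6.8667
False [0.56950942 0.05747561 0.04297441] [-0.42 -0.22  0.  ] 7.2
False [0.56950436 0.05745469 0.04095404] [0.52 0.29 0.18] 7.5333
False [0.56950359 0.05745696 0.03894976] [-0.09 -0.33  0.15] 7.8667
False [0.56986697 0.05751363 0.03723952] [0.4  0.11 2.89] 8.2
False [0.56984528 0.05748524 0.03510261] [1.04 0.3  3.72] 8.5333
False [0.56981774 0.05747969 0.03307714] [1.31 0.47 3.32] 8.8667
False [0.5697664  0.05748911 0.03105409] [1.67 0.28 4.14] 9.2
```

Run:
```python
from h import *
s=np.load("s.npy"); y=s[3]-.086+.006
for z in np.arange(.030,.021,-.0012):
    r=movel(w(s,(0,y,z)),v=.03,until_force=9)
    f=np.mean([(wait(.02),get_ft_force())[1] for _ in range(6)],0)
    print(r,get_tcp_pos(),f.round(2),get_time())
    if r or f[2]>7.5: break
```

```text
False [0.5697382  0.05745301 0.03006704] [2.16 0.51 4.39] 9.55
False [0.56970345 0.0574808  0.02885275] [2.56 0.52 4.54] 9.9
False [0.56970472 0.05745246 0.0277039 ] [2.44 0.13 4.91] 10.25
False [0.56968495 0.05745927 0.0265054 ] [3.11 0.2  5.38] 10.6
False [0.56974024 0.05745909 0.02567422] [ 1.43 -0.12  8.85] 10.95
```

The release bottoms at TCP z≈0.026, 12 mm below first contact at 0.038, so it's fully down. Next I push along the bar.

Run:
```python
from h import *
s=np.load("s.npy"); y=s[3]-.086+.006; z=.0267
ey=np.array([-np.sin(s[2]),np.cos(s[2]),0]); p0=w(s,(0,y,0))
F=lambda: np.mean([(wait(.02),get_ft_force())[1] for _ in range(4)],0)
def rep(r):
    f=F(); print(r,((get_tcp_pos()-p0)@ey).round(4),get_tcp_pos()[2].round(4),f.round(2),(f@ey).round(2),get_time())
rep(movel(w(s,(0,y,z)),v=.03))
rep(movel(w(s,(0,y+.02,z)),v=.05,until_force=12))
rep(movel(w(s,(0,y+.095,z)),v=.06,until_force=12))
rep(movel(w(s,(0,y+.135,z)),v=.03,until_force=12))
```

```text
False -0.0 0.0268 [2.7  0.01 4.78] 1.08 11.2667
False 0.0201 0.0267 [2.45 0.57 5.22] 1.5 11.8833
False 0.0947 0.0267 [ 2.89 -0.92  5.  ] 0.3 13.35
True 0.1133 0.026 [-0.6  -2.45  5.34] -2.49 14.2
```

Run:
```python
from h import *
import cv2
s=np.load("s.npy"); y=s[3]-.086+.006; z=.0267
ey=np.array([-np.sin(s[2]),np.cos(s[2]),0]); p0=w(s,(0,y,0))
r=movel(w(s,(0,y+.125,z)),v=.03,until_force=15)
f=np.mean([(wait(.02),get_ft_force())[1] for _ in range(4)],0)
print(r,(get_tcp_pos()-p0)@ey,get_tcp_pos(),f,f@ey,get_time())
im=read_camera("side")[150:225,210:310]
im2=read_camera("top")[140:215,185:285]
cv2.imwrite("pics/c4.png",cv2.resize(np.hstack([im,im2])[:,:,::-1],(800,300),interpolation=cv2.INTER_CUBIC))
```

```text
True 0.11306753437524915 [0.61302895 0.16184347 0.02603965] [-0.9113614  -2.84171165  5.98573632] -2.970046971267255 14.4833
```

View pics/c4.png

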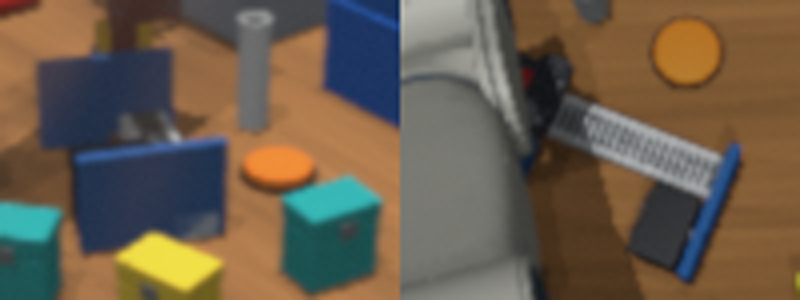

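The jaw has travelled back to the end block and resists 15 N. The fuse case, at about (665,225) in the right half, hasn't moved. I'll lift straight off, move clear and check.

Run:
```python
from h import *
import cv2
p=get_tcp_pos()
movel([p[0],p[1],.13],v=.08)
print(get_time(),get_ft_force())
movel([p[0],p[1],.22],v=.15)
movej([1.277,0.423,1.63,0,1.089,-0.019])
print(get_time(),get_ft_force())
im=read_camera("top")[140:215,185:285]
cv2.imwrite("pics/c5.png",cv2.resize(im[:,:,::-1],(800,600),interpolation=cv2.INTER_CUBIC))
```

```text
16.025 [ 0.11014443  1.29538873 -0.42265526]
19.0083 [-0.50239677 -0.78178798 -0.17532961]
```

View pics/c5.png

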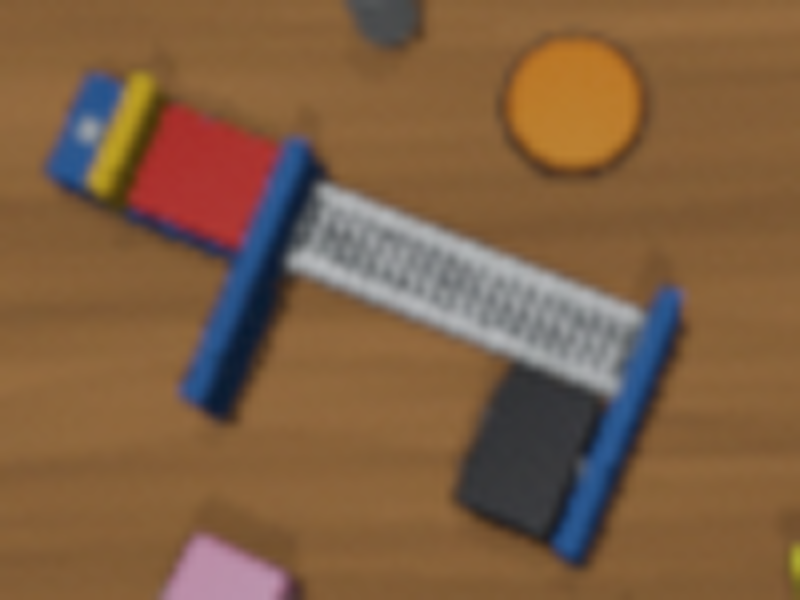

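The yellow plate, at about (125,135), is against the end block. The fuse case, reflector and tube are where they were. Handing in.

Run:
```python
from h import *
s=np.load("s.npy")
for q,x,yy in((.16,.026,-.123),(.16,-.096,-.123),(.16,0,-.049)): print((project(w(s,(x,yy+q,.09)))-[184.5,139.5])*8)
job_done()
```

```text
[299.8462553  143.35367722]
[192.50326467 401.13036305]
[121.47450653 136.18548323]
the job is handed in; nothing more can be done
```

The job is handed in: the sliding jaw is fully home against the end block, the release is let go, the arm is clear, and the fuse case and the objects near the stop (reflector, tube) are where they were in the last top view.

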